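# Load a drive-unit jig and hold its spring jaw open at the pointer

### The arm

A 6-joint arm with a two-finger parallel gripper is mounted at the origin on the work surface. World frame = base frame: x ahead of the robot, y to its left, z up, the work surface at z = 0. Lengths are in mm, angles in rad, forces in N, time in s.
With the tool pointing down it reaches from about 400 to 825 mm from the base axis. Payload 7 kg.
Tool frame: the origin (TCP) lies at the very end of the fingers, on their centre line; the grasp point (between the pads) lies 19 mm behind it; z points along the fingers, y is the line along which they close (so a half turn about z gives the same grasp; the last joint's range is limited). The gripper opens to 85 mm and grips with 20 to 120 N. Pads are 22 mm wide; open, the fingers measure 114 mm over their backs; the gripper's body (76 mm by 85 mm) begins 54 mm behind the grasp point. The pads swing forward as they close: fully open they stand 13 mm farther back than shut.
Start: joints at [1.396, 0.359, 0.012, 0, -1.224, -0.288], TCP at [301.362, 603.967, 231.302] pointing down, gripper open.
Joint ranges: [-3.07, 3.07], [-1.43, 2.12], [-1.02, 1.25], [-3.03, 1.67], [-3.05, -0], [-3.03, 3.03]. Speed limits (rad/s): [2.39, 2.39, 3.01, 3.14, 3.14, 3.14].

### API

Orientations are given as a unit quaternion [w, x, y, z].
In Python, from workcell import * gives the robot as it stands.
- The arm moves only by the shell command python3 -m handwheel 'ROWS' [FORCE]. ROWS is JSON, a list of rows, each a list of 7 numbers: the turn, a rotation vector about the tool's x, y, z each as a share of pi/2 rad, from -1 to 1, then the shift along the tool's x, y, z each as a share of 300 mm, from -1 to 1, then the opening, from -1 (shut) to 1 (fully open). A call has 1 to 5 rows; each row shifts and turns the commanded pose from where the row before left it, along the tool's axes as they then stand; what a row does not reach is not made up. A row lasts 1/10 s, in which the tool goes at most 50 mm and 8.59 degrees, less where a joint would pass 70% of its speed; a pose out of reach is approached as far as the arm can. A call with a number of a shift or a turn outside -1 to 1 is refused whole. A call with a gripper value outside its range is refused whole. The fingers move at their own pace and stop on an object; FORCE is the grip in N (left out, the last holds). Time passes only in rows, so rows that do not move let the fingers close. It gives the time, the measured TCP pose, the force, the opening and the grip force at its end, in the units of the state.
- get_obs(): the state, without advancing time (a new reading comes with each control period).
- capture(name): name is "side" or "top"; returns (picture, depth): 384x512x3 uint8, red, green, blue; 384x512 float32, mm along the optical axis (not along the pixel's ray), 0 where there is no reading.
- calibration(name): a dict with "K" (3x3 intrinsics, pixels), "extrinsics" (4x4, takes a point from camera to world coordinates). Camera axes: x right, y up, looking along -z (the intrinsics and any distortion apply to the point x, -y, -z); pixel columns grow to the right and rows downward; lengths in mm; the calibration is good to about 2 mm. A picture is of the moment at which its call begins. calibration takes no time and is no camera call.
- finish_job(): hands the job in; it is judged then, once.
Trained networks look in the newest picture that a camera, given by its name, has taken for a name from the list of things; names that differ only in an ending like _2 or _b are one class to them, and where a whole thing is asked for, a point or a joint stands for the part that bears it (a point fixed in the world has none). Each returns a list of dicts, best first, with "confidence" (0 to 1); they miss things now and then, are a little off and sometimes report something else, mostly with a low value. They report only what shows in the picture. A call takes as long as a camera call. They do not tell look-alikes from the thing itself.
- trace(target, camera): "pixels" (384x512 bool, what is visible of it) and "centre" ([row, column] in pixels, amid what is visible of it).
- pinpoint(target, camera): "centre" ([row, column] in pixels: a listed point, or the origin of a listed thing).
The state is a dict: "clock": time; "joints": joint angles; "qvel": joint speeds; "effort": joint torques, N m; "ee_pos": TCP position; "tool_rot": TCP orientation; "force": force on the tool from outside, world axes, zero at the start; "wrist_torque": the same for the moment, N m; "gripper_width": finger opening in mm; "gripper_force": force on a finger pad.
Only numpy, scipy, OpenCV 4.12 (cv2) and the standard library are available. Lean on these libraries where they do the work, as an engineer would, in place of code of your own. Each camera call takes 0.05 s, during which the arm holds its last target. There are 200 camera calls.

### The job

Get the assembly jig ready for the next plate: put the round bearing housing into the round nest and the oblong gearbox into the oblong nest, each upright (the way up it stands now) and fully down, and let go of them. Then take the black handle of the spring jaw, pull the jaw open until its needle is level with the pointer on the scale rail, and finish while still holding it there; it springs shut if released. Leave everything else on the table where it is.

Things in the scene. Friction and masses are not known exactly. Their poses are not given: they have to be found in the camera images.
- jig: jig base plate, aluminium, 240 (x -130 to +110) x 290 x 12 mm, fixed; origin on the table. The jaw runs along the line y = 0 and is pulled to the jig's -x, roughly towards the robot. Nests stand on it at x = -20, y = +105 and -105 mm (which is which varies). A fixed jaw, 60 mm wide, top 52 mm above the table, at x = 63 to 81. Scale rail along x at y = 48 to 64, its top 22 mm above the table
- jaw (a joint): opening of the spring jaw in m: 0 shut, grows as the handle is pulled to the jig's -x, end stop at 0.065. A spring always pulls it shut: about 4 N when shut, 120 N/m more as it opens (about 10 N at 50 mm)
- handle_top (a point): centre of the top of the jaw's handle, an upright black plate 14 mm thick along the jig's x, 44 mm wide along y, top 77 mm and foot 25 mm above the table, on a steel carriage. Shut, it stands at jig x = -35, y = 0; on that line nothing is higher than 28 mm within 75 mm before or behind it. Axes as the jig's. Can be pinched from above, one finger in front and one behind
- needle_tip (a point): tip of the dark 3 mm thin needle that sticks out of the carriage to the jig's +y beside the handle, in the handle's mid-plane (same jig x as handle_top), 28 mm above the table, at jig y = +47 mm. Axes as the jig's
- pointer_tip (a point): the mark: tip of a small dark steel pointer (14 mm wide, 12 mm high, brass screw on top) clamped on the scale rail, pointing to the jig's -y, at jig y = +49 mm, 28 mm above the table; fixed, its place along the rail varies (the jaw must open 26 to 50 mm). The needle is level with it when both have the same jig x. Axes as the jig's
- round_nest: grey plastic block 75 x 75 x 20 mm standing on the jig plate (its underside 12 mm, its top 32 mm above the table), fixed, with a round pocket 44 mm across and 12 mm deep (rim bevelled 3 mm) in its middle, so the pocket's floor is 20 mm above the table; origin: centre of the underside
- oblong_nest: the same block with an oblong pocket, 50 mm along its own x and 36 mm along its own y, 12 mm deep, in its middle; origin: centre of the underside
- bearing: loose bearing housing, a plain aluminium cylinder 40 mm across and 40 mm tall standing upright, a dark ring and bore drawn on its top, about 0.14 kg; origin: centre of the underside
- gearbox: loose gearbox, an aluminium block 46 mm (its x) x 32 mm (its y) x 40 mm tall, with a boss and a thin shaft 14 mm high on its top, 8 mm off centre to +x, about 0.16 kg; may go into its nest either way round; origin: centre of the underside
- wheel: small robot wheel lying flat, black rubber tyre 60 mm across, 24 mm thick, white hub face: bystander, leave alone; origin: centre of the underside
- screwdriver: screwdriver lying on the table, handle at its -x end: bystander, leave alone
- spacer: steel ring 32 mm across, 12 mm thick: bystander, leave alone
- battery_pack: flat black battery holder 62 x 58 x 19 mm: bystander, leave alone
- mouse: black computer mouse 100 x 58 x 24 mm: bystander, leave alone
- glue: white bottle with black cap, 40 mm across, 100 mm tall: bystander, leave alone
There are look-alikes about, which are no part of the job. Leave any red look-alike of the bearing alone.

How it is judged (in metres and radians):
On the way, in this order (a step that is already met when the one before it is completed fails the run):
1. bearing housing in the round nest and gearbox in the oblong nest, upright, fully down and let go (horizontal distance between bearing and round_nest below 0.004 m and z of bearing in the frame of round_nest between 0.005 and 0.0105 m and angle between each of bearing, gearbox's own z axis and vertical below 0.08 rad and horizontal distance between gearbox and oblong_nest below 0.004 m and z of gearbox in the frame of oblong_nest between 0.005 and 0.0105 m and contact force between the fingers and bearing below 0.2 N and contact force between the fingers and gearbox below 0.2 N), for 0.2 s.
2. then the jaw pulled open by the fingers to the pointer (x of needle_tip in the frame of pointer_tip between -0.004 and 0.004 m and contact force between the fingers and jaw above 1.5 N), for 0.3 s.
At the end, for the whole second after the job is handed in: Each part in its nest within 4 mm of centre, on the pocket floor (underside 5 to 10.5 mm above the nest's), upright, not touched by the fingers; jaw held still by the fingers (over 1.5 N, nothing else propping it), needle within 4 mm of the pointer along the jig's x (all of step 1 and all of step 2 and velocity of joint jaw between -0.01 and 0.01 m/s and contact force between each of bearing, gearbox, wheel, screwdriver, spacer, battery_pack, mouse, glue and jaw below 0.2 N); the arm keeps its last pose, push and grip.
It fails at once if a bystander pushed more than 20 mm (distance of any of wheel, screwdriver, spacer, battery_pack, mouse, glue from where it was at the start of the episode above 0.02 m).
It also fails if it takes over 72 s, if anything falls off the work surface, if the arm or the gripper's body presses on something with over 40 N, if the wrist force passes 120 N, or if a joint passes its speed limit or range.

## Working session

There is one attempt and no reset: what is moved stays moved. The work goes in short steps, Python scripts to look and compute and a shell command to move; the robot and the scene stay as the last step left them, time stands still between calls to the robot, and variables do not carry over. Pictures are saved under pics/ and viewed, at most 10 in all, crops included, and the job is handed in when it is done.

```bash
mkdir -p pics; ls; cat > h.py <<'E'
import numpy as np, cv2
from workcell import *
from scipy.spatial.transform import Rotation as R
def cam(n):
    c=calibration(n); return np.array(c["K"]),np.array(c["extrinsics"]),c
def ray(n,rc):
    K,E,c=cam(n); d=np.array([(rc[1]-K[0,2])/K[0,0],-(rc[0]-K[1,2])/K[1,1],-1.0])
    return E[:3,3],E[:3,:3]@d
def atz(n,rc,z):
    o,d=ray(n,rc); return o+d*(z-o[2])/d[2]
def bydepth(n,rc,dep):
    o,d=ray(n,rc); return o+d*dep
def tri(a,b):
    o1,d1=ray(*a);o2,d2=ray(*b)
    A=np.stack([d1,-d2],1);s=np.linalg.lstsq(A,o2-o1,rcond=None)[0]
    p,q=o1+s[0]*d1,o2+s[1]*d2
    return (p+q)/2,np.linalg.norm(p-q)
def cloud(n,dep):
    K,E,c=cam(n); r,cc=np.mgrid[:384,:512]
    d=np.stack([(cc-K[0,2])/K[0,0],-(r-K[1,2])/K[1,1],-np.ones(r.shape)],-1)*dep[...,None]
    return d@E[:3,:3].T+E[:3,3]
E
cat > look.py <<'E'
from h import *
np.set_printoptions(precision=1,suppress=True)
ims=[];deps={}
for n in("top","side"):
    im,dep=capture(n); ims.append(im); np.savez(f"cap_{n}.npz",im=im,dep=dep)
    print(n,calibration(n))
    cv2.imwrite(f"pics/{n}0.png",cv2.resize(im[...,::-1],(800,600),interpolation=cv2.INTER_CUBIC))
res={}
for t in["round_nest","oblong_nest","bearing","gearbox","handle_top","needle_tip","pointer_tip","jig"]:
    for n in("top","side"):
        l=pinpoint(t,n); res[t,n]=l
        print(t,n,[(np.round(q["centre"],1).tolist(),round(q["confidence"],2)) for q in l])
    if res[t,"top"] and res[t,"side"]:
        print("   tri",tri(("top",res[t,"top"][0]["centre"]),("side",res[t,"side"][0]["centre"])))
E
python3 look.py; python3 -c "from workcell import *;print(get_obs())"
```

```text
pics
top {'K': array([[441.8,   0. , 246.2],
       [  0. , 441.8, 184.4],
       [  0. ,   0. ,   1. ]]), 'extrinsics': array([[  -0. ,    1. ,   -0.1,  278.5],
       [  -1. ,   -0. ,    0. ,  -42.2],
       [  -0. ,    0.1,    1. , 1683.6],
       [   0. ,    0. ,    0. ,    1. ]])}
side {'K': array([[453.4,   0. , 259.9],
       [  0. , 453.4, 198.7],
       [  0. ,   0. ,   1. ]]), 'extrinsics': array([[   0.9,    0.3,   -0.4,    9.7],
       [  -0.5,    0.6,   -0.6, -848.7],
       [   0. ,    0.7,    0.7,  920.3],
       [   0. ,    0. ,    0. ,    1. ]])}
round_nest top [([180.3, 293.8], 0.62), ([174.1, 253.9], 0.19), ([184.1, 140.1], 0.16)]
round_nest side [([253.2, 307.3], 0.58), ([331.6, 373.3], 0.32)]
   tri (array([ 513.3, -226.1,   14.4]), np.float64(6.924087783420297))
oblong_nest top [([170.0, 240.7], 0.61)]
oblong_nest side [([204.7, 285.0], 0.92)]
   tri (array([561.9, -26.6,   4.5]), np.float64(21.26968073247445))
bearing top [([188.9, 182.0], 0.57), ([212.7, 192.4], 0.47)]
bearing side [([173.9, 219.2], 0.71), ([190.3, 200.4], 0.56)]
   tri (array([475.9, 206.2,  
[... 714 characters left out ...]
{'clock': 0.9, 'joints': array([ 1.39611529e+00,  3.58559105e-01,  1.18729203e-02,  3.51114074e-06,
       -1.22409776e+00, -2.88095744e-01]), 'qvel': array([ 0.00140792,  0.00115101,  0.001847  , -0.00118093,  0.00110424,
        0.00113506]), 'effort': array([ 1.02916476e-05, -5.82951951e+01,  2.93661779e+01,  6.94206163e+00,
       -5.07225359e-04,  4.33258890e-06]), 'ee_pos': array([301.35132768, 603.95706122, 231.3175348 ]), 'tool_rot': array([-6.27398322e-06,  9.73349071e-01, -2.29328553e-01,  1.29761250e-06]), 'force': array([-0.14558425,  0.15533582, -0.49529485]), 'wrist_torque': array([ 0.00091807,  0.05025504, -0.02057782]), 'gripper_force': 0.0, 'gripper_width': 85.2687992937467}
```

```bash
python3 - <<'E'
import numpy as np,cv2
for n,(r0,r1,c0,c1) in dict(top=(85,265,110,350),side=(110,290,150,390)).items():
    im=np.load(f"cap_{n}.npz")["im"]
    cv2.imwrite(f"pics/{n}1.png",cv2.resize(im[r0:r1,c0:c1,::-1],(800,600),interpolation=cv2.INTER_CUBIC))
E
```

```text
(no output)
```

View pics/top1.png

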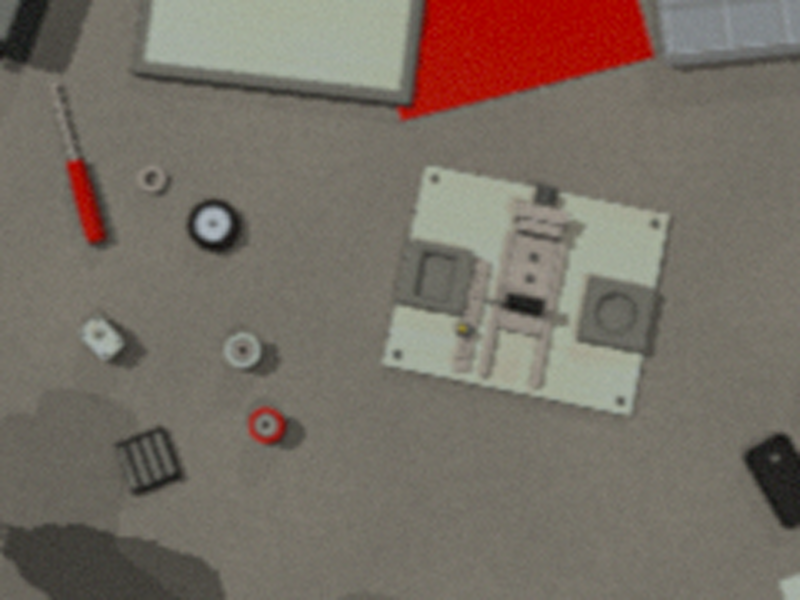

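View pics/side1.png

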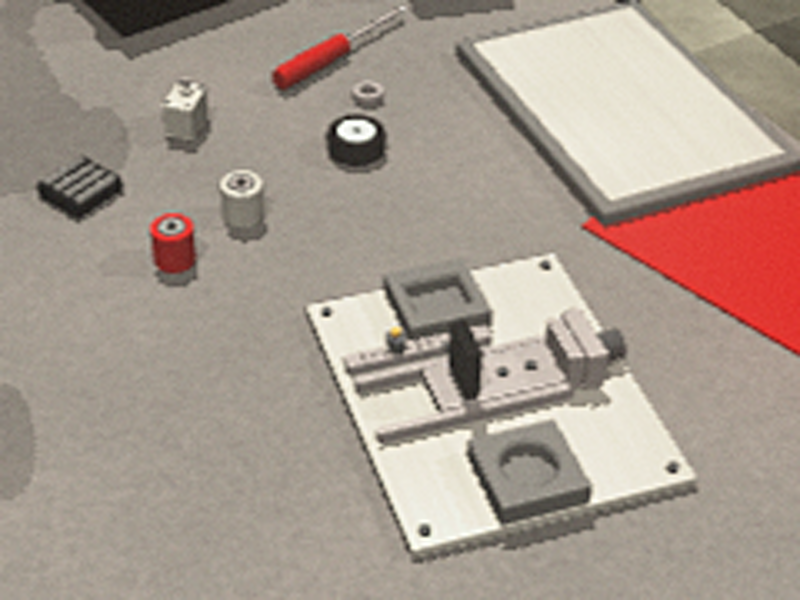

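The top view (crop scale 3.33 px/px) shows the bearing at full-frame row 190, column 183, with the red look-alike below it. The gearbox is at (186, 141), yawed. The jig is turned a few degrees, with the oblong nest on its left (+y) at (168, 241) and the round nest on the right at (179, 295). The pointer, with its brass screw, is at (183, 249). The side view agrees.

```bash
cat > meas.py <<'E'
from h import *
np.set_printoptions(precision=1,suppress=True)
D={n:np.load(f"cap_{n}.npz") for n in("top","side")}
C={n:cloud(n,D[n]["dep"]) for n in D}
exp=dict(bearing=dict(top=(190,183),side=(173,222)),gearbox=dict(top=(186,141),side=(145,205)),round_nest=dict(top=(179,295),side=(253,308)),oblong_nest=dict(top=(168,241),side=(200,281)),jig=dict(top=(172,267),side=(229,300)),handle_top=dict(top=(176,267),side=(217,289)))
for t in exp:
    for n in D:
        l=trace(t,n)
        if not l: print(t,n,"none");continue
        q=min(l,key=lambda q:np.hypot(*(np.array(q["centre"])-exp[t][n])))
        m=q["pixels"];np.save(f"m_{t}_{n}.npy",m)
        P=C[n][m&(D[n]["dep"]>0)]
        print(t,n,"conf %.2f"%q["confidence"],"ctr",np.array(q["centre"]),"npx",m.sum(),"z pct",np.percentile(P[:,2],[2,10,25,50,75,90,98]))
        zt=dict(bearing=40,gearbox=40,round_nest=32,oblong_nest=32,jig=12,handle_top=77)[t]
        s=P[abs(P[:,2]-zt)<6]
        if len(s)>3:
            r=cv2.minAreaRect(s[:,:2].astype(np.float32)); print("   n",len(s),"mean",s.mean(0),"rect",np.array(r[0]),np.array(r[1]),round(r[2],1))
        if n=="top":
            cs,_=cv2.findContours(m.astype(np.uint8),0,1); c=max(cs,key=len)[:,0,:]
            r=cv2.minAreaRect(np.array([atz(n,(p[1],p[0]),zt)[:2] for p in c],np.float32));print("   outline@z",np.array(r[0]),np.array(r[1]),round(r[2],1))
E
python3 meas.py
```

```text
bearing top conf 0.49 ctr [186.7 181.9] npx 101 z pct [ 6.  25.4 35.1 38.7 41.8 44.4 46.3]
   n 77 mean [472.2 194.9  39.9] rect [472.4 193.8] [35.5 36.2] 15.4
   outline@z [470.5 193.1] [40.2 36.9] 45.5
bearing side conf 0.61 ctr [166.1 218.6] npx 169 z pct [ 5.4 12.2 21.3 35.8 40.  41.7 43. ]
   n 88 mean [474.4 193.2  39.7] rect [477.  195.3] [41.2 38.1] 29.7
gearbox top conf 0.21 ctr [152.1 174.5] npx 209 z pct [-1.9 13.1 18.2 22.  24.7 27.5 30. ]
   outline@z [614.6 228.4] [58.2 56.9] 0.9
gearbox side conf 0.61 ctr [145.9 204.7] npx 227 z pct [-2.3  1.4  9.  26.5 38.4 41.6 45.5]
   n 85 mean [488.2 351.2  39.7] rect [489.9 353.5] [47.7 34.2] 41.1
round_nest top conf 0.81 ctr [181.2 296.3] npx 379 z pct [10.9 16.5 22.5 29.5 32.7 35.5 38.4]
   n 244 mean [ 513.  -225.5   31.5] rect [ 513.9 -225.8] [73.9 73.1] 77.0
   outline@z [ 512.6 -224.9] [75.2 75.5] 77.7
round_nest side conf 0.87 ctr [248.7 307.4] npx 778 z pct [15.9 19.3 22.3 30.7 32.8 34.1 35.7]
   n 507 mean [ 516.  -229.1   32. ] rect [ 516.7 -226. ] [80.7 75.4] 78.6
oblong_nest top conf 0.83 ctr [170.1 237.7] npx 394 z p
[... 385 characters left out ...]
7 12.3 17.8 26.8 53.2]
   n 2549 mean [ 542.4 -128.2   11.4] rect [ 545.9 -126. ] [289.4 240.6] 78.0
   outline@z [ 545.5 -126.2] [292.1 245.7] 77.8
jig side conf 0.58 ctr [228.  296.9] npx 5195 z pct [ 7.2 10.4 11.8 13.5 21.9 28.8 56.5]
   n 3603 mean [ 535.9 -148.7   12.5] rect [ 548.2 -126.5] [293.6 240.8] 78.0
handle_top top conf 0.92 ctr [167.5 268. ] npx 450 z pct [15.9 19.9 22.5 26.2 39.8 66.6 77.9]
   n 36 mean [ 521.3 -120.9   76.6] rect [ 521.4 -121.2] [40.7 14.5] 87.6
   outline@z [ 548.9 -126.2] [ 49.3 127.6] 78.0
handle_top side conf 0.93 ctr [217.8 297.2] npx 766 z pct [20.8 23.3 24.8 27.2 46.3 65.7 77.4]
   n 62 mean [ 522.8 -124.4   76.1] rect [ 523.7 -121.3] [45.2 13.5] 78.3
```

```bash
cat > meas2.py <<'E'
from h import *
np.set_printoptions(precision=1,suppress=True)
D={n:np.load(f"cap_{n}.npz") for n in("top","side")}
for n in D:
    P=cloud(n,D[n]["dep"]).reshape(-1,3);im=D[n]["im"].reshape(-1,3).astype(int)
    for nm,c,z in(("gear",(489,352),40),("bear",(474,194),40)):
        s=P[(np.hypot(P[:,0]-c[0],P[:,1]-c[1])<45)&(abs(P[:,2]-z)<7)]
        r=cv2.minAreaRect(s[:,:2].astype(np.float32));print(n,nm,len(s),s.mean(0),np.array(r[0]),np.array(r[1]),r[2])
        w=s[s[:,2]>44] if 0 else P[(np.hypot(P[:,0]-c[0],P[:,1]-c[1])<45)&(P[:,2]>47)]
        print("   high",len(w),w.mean(0) if len(w) else "")
    # pocket floors
    for nm,c in(("obl",(558.6,-21.2)),("rnd",(515,-226.6))):
        s=P[(np.hypot(P[:,0]-c[0],P[:,1]-c[1])<32)&(P[:,2]<26.5)&(P[:,2]>14)]
        if len(s)>3:
            r=cv2.minAreaRect(s[:,:2].astype(np.float32));print(n,nm,len(s),s.mean(0),np.array(r[0]),np.array(r[1]),r[2])
    # screw yellow
    Y=(im[:,0]>im[:,2]*1.7)&(im[:,1]>im[:,2]*1.35)&(np.hypot(P[:,0]-500,P[:,1]+60)<80)
    idx=np.flatnonzero(Y);print(n,"yellow",len(idx),idx//512,idx%512,P[idx].mean(0))
ux=np.array([np.cos(np.radians(-12)),np.sin(np.radians(-12))]);uy=np.array([-ux[1],ux[0]]);o=np.array([556.3,-128.3])
tojig=lambda p:np.array([(p[:2]-o)@ux,(p[:2]-o)@uy])
for t,z in(("pointer_tip",28),("needle_tip",28),("handle_top",77)):
    for n in D:
        for q in pinpoint(t,n):
            p=atz(n,q["centre"],z);print(t,n,round(q["confidence"],2),np.array(q["centre"]),p,"jig",tojig(p))
E
python3 meas2.py
```

```text
top gear 90 [487.8 354.9  39. ] [487.2 353.9] [47.8 29.3] 45.64167404174805
   high 7 [489.5 353.1  50.4]
top bear 82 [472.1 194.9  39.8] [472.4 193.8] [35.5 36.2] 15.387449264526367
   high 1 [489.3 200.6  48.2]
top obl 125 [558.7 -21.2  20. ] [556.8 -21.2] [57.4 53.8] 89.280029296875
top rnd 92 [ 515.  -228.2   20.6] [ 514.1 -227.9] [52.9 46.7] 89.5244140625
top yellow 3 [183 183 184] [248 249 248] [496.4 -50.8  35.1]
side gear 89 [487.8 350.9  39.5] [489.7 353.6] [47.8 34.2] 41.809932708740234
   high 4 [496.5 358.9  50.9]
side bear 91 [474.5 193.3  39.6] [476.6 197.9] [45.  35.1] 63.84334945678711
   high 0 
side obl 121 [564.8 -13.9  21.1] [564.3 -14.7] [32.3 50.6] 73.78731536865234
side rnd 153 [ 521.5 -221.    21.1] [ 519.7 -221.8] [39.6 38.4] 7.061522006988525
side yellow 7 [208 209 209 209 210 210 210] [268 267 268 269 267 268 269] [499.3 -52.8  38.4]
pointer_tip top 0.44 [180.  294.7] [ 509.5 -226.3   28. ] jig [ -25.4 -105.6]
pointer_tip side 0.42 [216.8 270.6] [495.7 -73.5  28. ] jig [-70.7  41. ]
needle_tip top 0.95 [179.  255.7] [513.8 -78.8  28. ] jig [-51.9  39.6]
needle_tip side 0.68 [213.6 282.4] [531.5 -78.9  28. ] jig [-34.5  43.2]
needle_tip side 0.15 [139.7 260.8] [661.2 268.4  28. ] jig [ 20.1 409.9]
handle_top top 0.92 [176.3 266.9] [ 516.7 -118.9   77. ] jig [-40.7   0.9]
handle_top side 0.9 [212.  288.7] [ 520.9 -124.3   77. ] jig [-35.5  -3.4]
```

```bash
python3 - <<'E'
import numpy as np,cv2
a=np.load("cap_side.npz")["im"];b=np.load("cap_top.npz")["im"]
f=lambda i,r,c,h,w:cv2.resize(i[r:r+h,c:c+w,::-1],(400,400),interpolation=cv2.INTER_CUBIC)
cv2.imwrite("pics/z.png",np.hstack([f(a,180,250,60,60),f(b,160,225,50,50)]))
E
```

```text
(no output)
```

View pics/z.png

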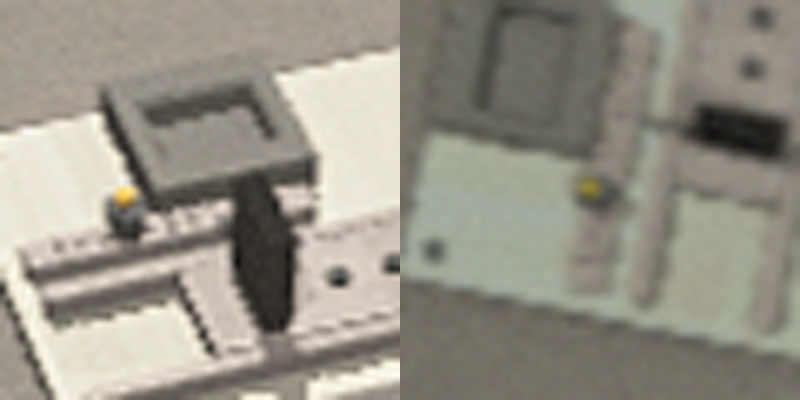

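The zoom confirms the oblong pocket's long side lies along jig x, and the pointer is about 37 mm behind the needle. Next I'll write a calculator for the row numbers.

```bash
cat > plan.py <<'E'
# usage: plan.py x y z yaw_of_tool_y(deg, mod 180) [n rows min]
import sys
from h import *
o=get_obs();p=np.array(o["ee_pos"]);q=o["tool_rot"];r=R.from_quat([q[1],q[2],q[3],q[0]])
x,y,z,a=map(float,sys.argv[1:5]);nmin=int(sys.argv[5]) if len(sys.argv)>5 else 1
yv=r.as_matrix()[:,1];a0=np.degrees(np.arctan2(yv[1],yv[0]))
da=(a-a0+90)%180-90; af=np.radians(a0+da)
Y=np.array([np.cos(af),np.sin(af),0]);Z=np.array([0,0,-1.]);G=R.from_matrix(np.stack([np.cross(Y,Z),Y,Z],1));t=np.array([x,y,z])
n=max(nmin,int(np.ceil(np.linalg.norm(t-p)/48)),int(np.ceil(abs(da)/8.5)))
print("from",p.round(1),"yaw",round(a0,1),"turn",round(da,1),"rows",n,"width",round(o["gripper_width"],1),"q6",round(o["joints"][5],2),"t",round(o["clock"],1))
for i in range(n):
    k=n-i
    rv=np.round((r.inv()*G).as_rotvec()/k/(np.pi/2),3)
    s=np.round(r.inv().apply(t-p)/k/300,3)
    print(str([float(v)+0 for v in (*rv,*s)]))
    p=p+r.apply(s*300);r=r*R.from_rotvec(rv*np.pi/2)
E
python3 plan.py 488.5 353.5 90 -47
```

```text
from [301.4 604.  231.3] yaw -116.5 turn 69.5 rows 9 width 85.4 q6 -0.29 t 1.8
[0.0, 0.0, -0.086, 0.103, 0.052, 0.052]
[0.0, 0.0, -0.086, 0.096, 0.066, 0.052]
[0.0, 0.0, -0.086, 0.086, 0.078, 0.052]
[0.0, 0.0, -0.086, 0.075, 0.089, 0.053]
[0.0, 0.0, -0.086, 0.062, 0.098, 0.052]
[0.0, 0.0, -0.086, 0.048, 0.105, 0.053]
[0.0, 0.0, -0.085, 0.034, 0.11, 0.052]
[0.0, 0.0, -0.086, 0.018, 0.114, 0.053]
[0.0, 0.0, -0.085, 0.003, 0.116, 0.052]
```

```bash
python3 -m handwheel '[[0,0,-0.086,0.103,0.052,0.052,0.6],[0,0,-0.086,0.096,0.066,0.052,0.6],[0,0,-0.086,0.086,0.078,0.052,0.6],[0,0,-0.086,0.075,0.089,0.053,0.6],[0,0,-0.086,0.062,0.098,0.052,0.6]]' 30
python3 -m handwheel '[[0,0,-0.086,0.048,0.105,0.053,0.6],[0,0,-0.085,0.034,0.11,0.052,0.6],[0,0,-0.086,0.018,0.114,0.053,0.6],[0,0,-0.085,0.003,0.116,0.052,0.6],[0,0,0,0,0,0,0.6]]'
python3 plan.py 488.5 353.5 12 -47
```

```text
clock: 2.3
ee_pos: [406.2, 463.4, 152.6]
tool_rot: [-0.0, 0.994, 0.109, 0.0]
force: [0.4, 0.9, 1.2]
gripper_width: 68.1
gripper_force: 0.0
clock: 2.8
ee_pos: [489.1, 349.4, 87.6]
tool_rot: [0.001, 0.93, 0.367, -0.002]
force: [0.1, -0.2, -0.5]
gripper_width: 68.5
gripper_force: 0.0
from [489.1 349.4  87.6] yaw -46.9 turn -0.1 rows 2 width 68.5 q6 1.38 t 2.8
[0.0, 0.001, 0.0, 0.004, -0.006, 0.126]
[0.0, 0.002, 0.001, 0.005, -0.006, 0.126]
```

```bash
python3 -m handwheel '[[0,0,0,0,0,0,0.6],[0,0,0,0,0,0,0.6]]' | sed -n 2p
python3 plan.py 488.5 353.5 12 -47
```

```text
ee_pos: [488.7, 354.3, 90.6]
from [488.7 354.3  90.6] yaw -47.1 turn 0.1 rows 2 width 68.0 q6 1.37 t 3.0
[0.0, 0.0, -0.001, -0.001, 0.001, 0.131]
[0.0, -0.001, 0.0, -0.002, 0.0, 0.131]
```

```bash
python3 -m handwheel '[[0,0,0,0,0.001,0.1,0.6],[0,0,0,0,0,0.1,0.6],[0,0,0,0,0,0.062,0.6],[0,0,0,0,0,0,0.6],[0,0,0,0,0,0,-1]]' 40
python3 -m handwheel '[[0,0,0,0,0,0,-1],[0,0,0,0,0,0,-1],[0,0,0,0,0,0,-1],[0,0,0,0,0,0,-1],[0,0,0,0,0,0,-1]]'
```

```text
clock: 3.5
ee_pos: [488.7, 354.4, 12.1]
tool_rot: [0.0, 0.93, 0.367, 0.0]
force: [0.9, 0.5, -0.8]
gripper_width: 55.3
gripper_force: 0.0
clock: 4.0
ee_pos: [489.5, 354.6, 13.2]
tool_rot: [-0.001, 0.93, 0.366, 0.001]
force: [-1.9, 1.8, 6.4]
gripper_width: 31.5
gripper_force: 41.0
```

```bash
python3 -m handwheel '[[0,0,0,0,0,-0.1,-1],[0,0,0,0,0,-0.15,-1],[0,0,0,0,0,0,-1],[0,0,0,0,0,0,-1]]'
python3 plan.py 558.6 -21.2 88 -102 10
```

```text
clock: 4.4
ee_pos: [489.1, 353.8, 88.0]
tool_rot: [-0.001, 0.931, 0.366, 0.001]
force: [0.5, -0.5, -2.2]
gripper_width: 31.3
gripper_force: 40.2
from [489.1 353.8  88. ] yaw -47.1 turn -54.9 rows 10 width 31.3 q6 1.37 t 4.4
[0.0, 0.0, 0.061, -0.068, 0.107, 0.0]
[0.0, 0.0, 0.061, -0.058, 0.113, 0.0]
[0.0, 0.0, 0.061, -0.046, 0.118, 0.0]
[0.0, 0.0, 0.061, -0.035, 0.122, 0.0]
[0.0, 0.0, 0.061, -0.023, 0.125, -0.001]
[0.0, 0.0, 0.061, -0.011, 0.127, 0.0]
[0.0, 0.0, 0.061, 0.001, 0.127, -0.001]
[-0.001, 0.0, 0.061, 0.013, 0.127, 0.0]
[0.0, -0.001, 0.061, 0.026, 0.125, 0.0]
[-0.001, 0.0, 0.061, 0.037, 0.122, -0.001]
```

```bash
python3 -m handwheel '[[0,0,0.061,-0.068,0.107,0,-1],[0,0,0.061,-0.058,0.113,0,-1],[0,0,0.061,-0.046,0.118,0,-1],[0,0,0.061,-0.035,0.122,0,-1],[0,0,0.061,-0.023,0.125,0,-1]]' | sed -n 1,2p
python3 -m handwheel '[[0,0,0.061,-0.011,0.127,0,-1],[0,0,0.061,0.001,0.127,0,-1],[0,0,0.061,0.013,0.127,0,-1],[0,0,0.061,0.026,0.125,0,-1],[0,0,0.061,0.037,0.122,-0.001,-1]]' | sed -n 1,2p
python3 -m handwheel '[[0,0,0,0,0,0,-1],[0,0,0,0,0,0,-1],[0,0,0,0,0,0,-1]]'
cat > hover.py <<'E'
from h import *
np.set_printoptions(precision=1,suppress=True)
import sys
cx,cy,zt=map(float,sys.argv[1:4]);nm=sys.argv[4]
ims=[]
for n in("side","top"):
    im,dep=capture(n);P=cloud(n,dep)
    m=(np.hypot(P[...,0]-cx,P[...,1]-cy)<40)&(P[...,2]<zt+5)&(P[...,2]>zt-50)&(im.min(-1)>120 )
    s=P[m];print(n,len(s),s.mean(0) if len(s) else "", np.percentile(s,[3,97],axis=0) if len(s) else "")
    q=np.array([cx,cy,zt-20]);K,E,c=cam(n);v=E[:3,:3].T@(q-E[:3,3]);u=(K[0,0]*v[0]/-v[2]+K[0,2],K[1,1]*-v[1]/-v[2]+K[1,2])
    c0,r0=int(u[0])-30,int(u[1])-30;print(n,"crop origin r,c",r0,c0)
    ims.append(cv2.resize(im[r0:r0+60,c0:c0+60,::-1],(400,400),interpolation=cv2.INTER_CUBIC))
cv2.imwrite(f"pics/{nm}.png",np.hstack(ims))
E
python3 hover.py 558.6 -21.2 116 hov1; python3 plan.py 558.6 -21.2 60 -102
```

```text
clock: 4.9
ee_pos: [522.6, 164.1, 85.2]
clock: 5.4
ee_pos: [557.4, -23.6, 85.4]
clock: 5.7
ee_pos: [557.9, -21.6, 86.0]
tool_rot: [0.0, 0.995, -0.104, -0.001]
force: [0.3, -0.6, -1.9]
gripper_width: 31.2
gripper_force: 40.4
side 44 [545.4 -22.  108.6] [[537.2 -36.7  75.3]
 [557.5  -7.6 116.6]]
side crop origin r,c 150 250
top 0  
top crop origin r,c 134 210
from [558.1 -21.   86.4] yaw -101.8 turn -0.2 rows 1 width 31.1 q6 1.05 t 5.8
[0.0, 0.0, 0.002, 0.002, 0.0, 0.088]
```

View pics/hov1.png

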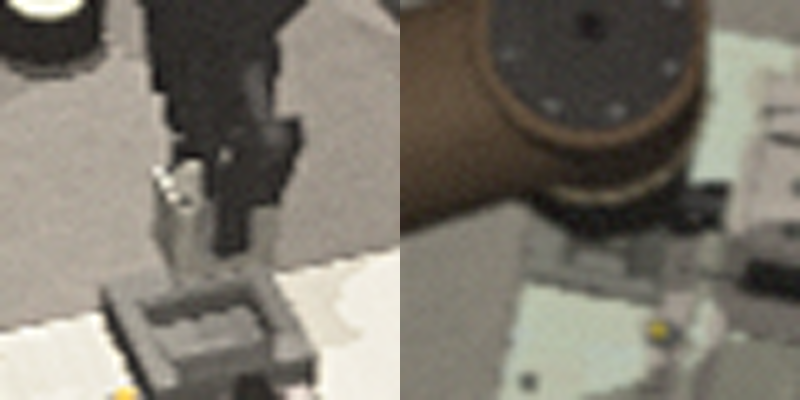

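The side view shows the gearbox held over its nest, with the finger covering the middle of its long side (column ~285, rows ~170–187). The arm hides the top view. I'll use the depth to measure how the part sits along jig x.

```bash
cat > inhand.py <<'E'
from h import *
import sys
np.set_printoptions(precision=1,suppress=True)
cx,cy,a=map(float,sys.argv[1:4]);a=np.radians(a)
u=np.array([np.cos(a),np.sin(a)]);v=np.array([-u[1],u[0]])
im,dep=capture("side");P=cloud("side",dep);d=P[...,:2]-[cx,cy]
X,Y,Z=d@u,d@v,P[...,2]
m=(abs(X)<40)&(abs(Y)<30)&(Z>62)&(Z<125)&(im.min(-1)>60)
for r in range(384):
    c=np.flatnonzero(m[r])
    if len(c): print(r,c[0],"|"," ".join(f"{X[r,k]:.0f},{Y[r,k]:.0f},{Z[r,k]:.0f},{im[r,k].mean():.0f}" for k in c))
E
python3 inhand.py 558.1 -21.0 -12
```

```text
169 275 | -10,22,125,113
170 275 | -10,20,123,130
171 275 | -11,18,121,125
172 275 | -12,16,119,127
173 275 | -12,15,116,127 10,7,117,109
174 274 | -16,11,116,152 -11,16,112,104 -9,14,113,102 -6,15,111,149 -4,11,113,157 -1,12,112,143
175 273 | -19,12,113,224 -17,9,114,183 -15,5,117,104 -10,10,112,151 -7,11,111,167 -5,8,112,173 -3,5,114,159
176 273 | -20,8,112,156 -17,9,111,232 -15,5,113,209 -13,3,115,157 -9,4,113,161 -7,2,114,157 -4,4,112,139
177 273 | -18,12,105,113 -19,2,113,215 -16,2,112,214 -16,-4,117,154 -11,-1,114,160 -9,-2,114,160 -6,-2,113,125
178 273 | -21,6,107,111 -19,1,110,109 -19,-6,115,149 -16,-5,114,157 -13,-7,115,155 -10,-5,112,163 -8,-8,115,144
179 273 | -20,8,101,114 -19,2,106,81 -20,-8,114,186 -17,-8,113,183 -15,-10,114,107 -11,-9,113,104 -9,-11,114,145 -11,-25,125,107
180 273 | -20,8,98,121 -20,-0,104,92 -20,-8,111,116 -17,-8,110,148 -16,-14,114,106 -13,-14,113,96 -11,-16,114,120 -10,-20,118,103 -8,-23,119,92 20,-15,106,71
181 273 | -20,6,96,123 -19,2,98,89 -19,-7,105,95 -20,-17,114,127 -18,-19,115,152 -14,-18,113,148 -11,-18,112,107 -7,-23,115,101 -6,-27,118,65 1
[... 1150 characters left out ...]
,92,107 -7,-24,95,91 14,-17,83,96 18,-16,82,119 21,-16,81,114 23,-17,81,112
188 274 | -20,-4,78,146 -19,-10,82,101 -18,-13,85,118 -16,-17,88,126 -13,-16,85,130 -11,-18,87,118 -9,-21,89,119 -7,-24,90,114 -4,-24,90,77 -0,-23,88,74 6,-15,80,102 8,-16,80,108 12,-16,79,113 15,-16,79,115 17,-18,80,118 22,-13,74,113 23,-17,77,126
189 275 | -20,-13,81,101 -19,-17,85,119 -18,-21,87,124 -13,-18,83,122 -10,-16,81,122 -6,-14,79,120 -3,-15,78,117 -1,-16,79,114 3,-15,77,111 5,-18,79,118 8,-17,77,129 11,-18,77,136 16,-14,73,129
190 275 | -21,-15,79,131 -19,-18,82,123 -15,-16,79,128 -13,-18,80,120 -10,-16,77,122 -7,-17,78,127 -1,-10,70,130 -1,-18,76,133
191 276 | -20,-20,79,142 -15,-16,75,132 -13,-18,76,131
```

```bash
python3 -m handwheel '[[0,0,0.002,0,0,0.06,-1],[0,0,0,0,0,0.06,-1],[0,0,0,0,0,0,-1],[0,0,0,0,0,0.02,-1],[0,0,0,0,0,0,-1]]'
python3 -m handwheel '[[0,0,0,0,0,0.012,-1],[0,0,0,0,0,0,-1]]'
```

```text
clock: 6.35
ee_pos: [559.0, -21.1, 44.9]
tool_rot: [-0.0, 0.994, -0.105, 0.0]
force: [0.6, 1.5, -2.6]
gripper_width: 31.5
gripper_force: 40.6
clock: 6.55
ee_pos: [559.5, -21.1, 41.6]
tool_rot: [-0.001, 0.994, -0.105, 0.001]
force: [2.6, 3.8, -3.9]
gripper_width: 31.4
gripper_force: 40.5
```

```bash
python3 -m handwheel '[[0,0,0,0,0,0.012,-1],[0,0,0,0,0,0,-1]]' | sed -n 2,4p
python3 -m handwheel '[[0,0,0,0,0,0.01,-1],[0,0,0,0,0,0,-1],[0,0,0,0,0,0,-1]]'
```

```text
ee_pos: [559.6, -21.1, 37.9]
tool_rot: [-0.001, 0.994, -0.105, 0.001]
force: [1.5, 5.5, -3.1]
clock: 7.05
ee_pos: [559.7, -21.1, 34.9]
tool_rot: [-0.001, 0.994, -0.105, 0.001]
force: [2.3, 5.5, -2.7]
gripper_width: 31.0
gripper_force: 40.6
```

```bash
python3 -m handwheel '[[0,0,0,0,-0.003,0.006,-1],[0,0,0,0,0,0.004,-1],[0,0,0,0,0,0,-1],[0,0,0,0,0,0,-1]]'
```

```text
clock: 7.45
ee_pos: [559.2, -20.9, 33.2]
tool_rot: [-0.0, 0.994, -0.105, 0.001]
force: [-4.3, 4.4, 14.6]
gripper_width: 31.0
gripper_force: 42.8
```

```bash
python3 -m handwheel '[[0,0,0,0,0,0,0.2],[0,0,0,0,0,0,0.2],[0,0,0,0,0,0,0.2]]'
python3 -m handwheel '[[0,0,0,0,0,-0.05,0.2],[0,0,0,0,0,-0.1,0.3],[0,0,0,0,0,-0.1,0.3],[0,0,0,0,0,0,0.3]]'
python3 plan.py 474 194.5 100 -102
```

```text
clock: 7.75
ee_pos: [558.1, -21.4, 31.2]
tool_rot: [0.0, 0.994, -0.106, -0.0]
force: [-0.1, 0.3, 0.6]
gripper_width: 51.1
gripper_force: 0.0
clock: 8.15
ee_pos: [561.0, -20.8, 110.3]
tool_rot: [-0.001, 0.994, -0.105, 0.003]
force: [1.5, -0.6, 0.4]
gripper_width: 55.3
gripper_force: 0.0
from [561.  -20.8 110.3] yaw -102.1 turn 0.1 rows 5 width 55.3 q6 1.05 t 8.2
[0.0, -0.001, 0.0, -0.087, -0.128, 0.007]
[0.0, -0.001, 0.0, -0.087, -0.128, 0.007]
[0.0, -0.001, 0.0, -0.087, -0.128, 0.007]
[-0.001, 0.0, 0.0, -0.086, -0.129, 0.007]
[0.0, -0.001, -0.001, -0.087, -0.128, 0.006]
```

```bash
python3 -m handwheel '[[0,0,0,-0.085,-0.128,0.007,0.4],[0,0,0,-0.085,-0.128,0.007,0.4],[0,0,0,-0.085,-0.128,0.007,0.4],[0,0,0,-0.085,-0.128,0.007,0.4],[0,0,0,-0.085,-0.128,0.006,0.4]]' | sed -n 2p
python3 -m handwheel '[[0,0,0,0,0,0,0.4],[0,0,0,0,0,0,0.4],[0,0,0,0,0,0,0.4]]'
python3 hover.py 559 -21 60 nest1
python3 plan.py 474 194.5 12 -102
```

```text
ee_pos: [473.1, 194.6, 95.7]
clock: 8.95
ee_pos: [474.1, 192.8, 95.9]
tool_rot: [0.0, 0.994, -0.106, -0.0]
force: [0.4, -0.2, 0.6]
gripper_width: 59.6
gripper_force: 0.0
side 224 [553.1 -26.3  45.5] [[523.1 -57.   14.3]
 [591.3  12.1  63.8]]
side crop origin r,c 165 250
top 89 [559.8 -21.3  56.3] [[539.1 -36.2  24.2]
 [584.   -6.8  64.1]]
top crop origin r,c 136 210
from [474.4 192.4  96. ] yaw -102.2 turn 0.2 rows 2 width 60.0 q6 0.59 t 9.1
[0.0, 0.0, -0.001, -0.001, -0.003, 0.14]
[0.0, 0.0, -0.001, -0.002, -0.004, 0.14]
```

View pics/nest1.png

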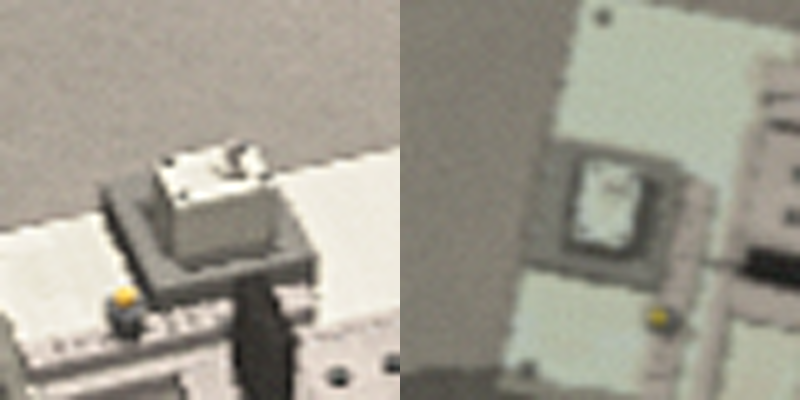

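Gearbox is seated: it stands in the oblong pocket at about (182, 282) in the side view, with its top near z 60. On to the bearing.

```bash
python3 -m handwheel '[[0,0,0,0,-0.005,0.1,0.4],[0,0,0,0,0,0.1,0.4],[0,0,0,0,0,0.08,0.4],[0,0,0,0,0,0,0.4],[0,0,0,0,0,0,-1]]' 40 | sed -n 2p
python3 -m handwheel '[[0,0,0,0,0,0,-1],[0,0,0,0,0,0,-1],[0,0,0,0,0,0,-1],[0,0,0,0,0,0,-1]]'
```

```text
ee_pos: [474.9, 194.1, 12.4]
clock: 9.95
ee_pos: [475.2, 195.3, 13.4]
tool_rot: [-0.001, 0.994, -0.105, 0.001]
force: [-0.8, -1.8, 8.2]
gripper_width: 39.0
gripper_force: 41.0
```

```bash
python3 -m handwheel '[[0,0,0,0,0,-0.1,-1],[0,0,0,0,0,-0.15,-1],[0,0,0,0,0,-0.13,-1],[0,0,0,0,0,0,-1],[0,0,0,0,0,0,-1]]'
python3 plan.py 515 -226.6 125 -102
```

```text
clock: 10.45
ee_pos: [474.6, 195.3, 127.2]
tool_rot: [-0.001, 0.994, -0.106, 0.001]
force: [-0.6, -0.2, -3.5]
gripper_width: 38.6
gripper_force: 41.0
from [474.6 195.3 127.2] yaw -102.1 turn 0.1 rows 9 width 38.6 q6 0.59 t 10.4
[0.0, 0.0, 0.0, 0.047, 0.15, 0.001]
[0.0, 0.0, 0.0, 0.048, 0.15, 0.0]
[0.0, 0.0, 0.0, 0.047, 0.15, 0.001]
[0.0, 0.0, 0.0, 0.048, 0.149, 0.0]
[0.0, 0.0, 0.0, 0.047, 0.15, 0.001]
[0.0, 0.0, 0.0, 0.048, 0.149, 0.0]
[-0.001, 0.0, 0.0, 0.047, 0.15, 0.001]
[0.0, 0.0, -0.001, 0.048, 0.149, 0.001]
[-0.001, -0.001, 0.0, 0.047, 0.15, 0.0]
```

```bash
python3 -m handwheel '[[0,0,0,0.047,0.15,0,-1],[0,0,0,0.048,0.15,0,-1],[0,0,0,0.047,0.15,0,-1],[0,0,0,0.048,0.149,0,-1],[0,0,0,0.047,0.15,0,-1]]' | sed -n 2p
python3 -m handwheel '[[0,0,0,0.048,0.149,0,-1],[0,0,0,0.047,0.15,0,-1],[0,0,0,0.048,0.149,0,-1],[0,0,0,0.047,0.15,0,-1],[0,0,0,0,0,0,-1]]'| sed -n 2p
python3 -m handwheel '[[0,0,0,0,0,0.06,-1],[0,0,0,0,0,0.06,-1],[0,0,0,0,0,0,-1],[0,0,0,0,0,0,-1]]'
python3 - <<'E'
from h import *
np.set_printoptions(precision=1,suppress=True)
im,dep=capture("side");P=cloud("side",dep)
s=P[(np.hypot(P[...,0]-515,P[...,1]+226.6)<45)&(P[...,2]>65)&(P[...,2]<130)&(im.min(-1)>60)]
o=get_obs();print(o["ee_pos"],len(s))
n=s[(s[:,2]>85)&(s[:,2]<108)&(im.min()>=0)]
# side-view circle fit of wall: radius 20
from scipy.optimize import least_squares
f=lambda c:np.hypot(n[:,0]-c[0],n[:,1]-c[1])-20
q=least_squares(f,[515,-226],loss="soft_l1",f_scale=1.5);print(len(n),q.x,np.abs(q.fun).mean(),s[:,2].min())
E
python3 plan.py 515 -226.6 60 -102
```

```text
ee_pos: [495.6, -41.5, 124.7]
ee_pos: [513.7, -231.4, 123.9]
clock: 11.85
ee_pos: [514.2, -226.8, 89.3]
tool_rot: [0.0, 0.994, -0.105, -0.001]
force: [0.2, -0.2, -0.1]
gripper_width: 38.7
gripper_force: 41.3
[ 515.  -226.8   90.2] 206
68 [ 514.8 -232.7] 2.177858117243582 75.50836949588984
from [ 515.  -226.8   90.2] yaw -102.1 turn 0.1 rows 1 width 39.0 q6 1.43 t 11.9
[0.0, 0.001, -0.001, 0.0, -0.001, 0.101]
```

```bash
python3 -m handwheel '[[0,0,0,0.002,0,0.06,-1],[0,0,0,0,0,0.06,-1],[0,0,0,0,0,0.02,-1],[0,0,0,0,0,0,-1]]' | sed -n 2,4p
python3 -m handwheel '[[0,0,0,0,0,0.015,-1],[0,0,0,0,0,0,-1]]' | sed -n 2,4p
python3 -m handwheel '[[0,0,0,0,0,0.012,-1],[0,0,0,0,0,0,-1]]'| sed -n 2,4p
```

```text
ee_pos: [515.4, -226.9, 48.1]
tool_rot: [0.0, 0.994, -0.105, -0.0]
force: [0.6, 1.2, -1.5]
ee_pos: [516.7, -227.0, 44.5]
tool_rot: [-0.0, 0.994, -0.105, 0.001]
force: [2.7, 2.4, -4.2]
ee_pos: [516.7, -226.9, 40.6]
tool_rot: [-0.0, 0.994, -0.105, 0.001]
force: [3.7, 4.5, -1.4]
```

```bash
python3 -m handwheel '[[0,0,0,0,-0.002,0.014,-1],[0,0,0,0,0,0,-1]]' | sed -n 2,4p
python3 -m handwheel '[[0,0,0,0,0,0.012,-1],[0,0,0,0,0,0,-1],[0,0,0,0,0,0,-1]]'
```

```text
ee_pos: [516.2, -226.4, 35.8]
tool_rot: [-0.0, 0.994, -0.105, 0.0]
force: [3.8, 2.7, -1.9]
clock: 13.2
ee_pos: [516.5, -226.6, 33.4]
tool_rot: [0.0, 0.994, -0.105, 0.001]
force: [0.2, 4.9, 9.6]
gripper_width: 38.7
gripper_force: 42.6
```

```bash
python3 -m handwheel '[[0,0,0,0,0,0,0.3],[0,0,0,0,0,0,0.3],[0,0,0,0,0,0,0.3]]' | sed -n 2,4p
python3 -m handwheel '[[0,0,0,0,0,-0.08,0.3],[0,0,0,0,0,-0.12,0.3],[0,0,0,0,0,-0.12,0.3],[0,0,0,0,0,-0.1,0],[0,0,0,0,0,0,0]]'
python3 plan.py 522.1 -121 150 -12
```

```text
ee_pos: [514.8, -226.8, 31.9]
tool_rot: [0.0, 0.994, -0.106, -0.001]
force: [-0.2, 0.8, -0.4]
clock: 14.0
ee_pos: [517.8, -227.4, 162.8]
tool_rot: [0.001, 0.994, -0.105, 0.003]
force: [0.8, 0.1, -1.0]
gripper_width: 42.5
gripper_force: 0.0
from [ 517.8 -227.4  162.8] yaw -102.1 turn -89.9 rows 11 width 42.5 q6 1.43 t 14.0
[0.0, 0.0, 0.091, -0.006, -0.032, 0.004]
[0.0, 0.0, 0.091, -0.01, -0.031, 0.004]
[0.0, 0.0, 0.091, -0.014, -0.029, 0.004]
[0.0, 0.0, 0.091, -0.018, -0.027, 0.004]
[-0.001, 0.0, 0.091, -0.022, -0.024, 0.004]
[-0.001, 0.0, 0.091, -0.025, -0.02, 0.004]
[0.0, -0.001, 0.091, -0.028, -0.017, 0.004]
[-0.001, 0.0, 0.091, -0.029, -0.012, 0.003]
[0.0, -0.001, 0.09, -0.031, -0.008, 0.004]
[-0.001, 0.0, 0.091, -0.032, -0.004, 0.003]
[0.0, -0.001, 0.09, -0.032, 0.001, 0.004]
```

```bash
python3 -m handwheel '[[0,0,0.091,-0.006,-0.032,0.004,0],[0,0,0.091,-0.01,-0.031,0.004,0],[0,0,0.091,-0.014,-0.029,0.004,0],[0,0,0.091,-0.018,-0.027,0.004,0],[0,0,0.091,-0.022,-0.024,0.004,0]]' | sed -n 2p
python3 -m handwheel '[[0,0,0.091,-0.025,-0.02,0.004,0],[0,0,0.091,-0.028,-0.017,0.004,0],[0,0,0.091,-0.029,-0.012,0.003,0],[0,0,0.091,-0.031,-0.008,0.004,0],[0,0,0.091,-0.032,-0.004,0.004,0]]' | sed -n 2p
python3 -m handwheel '[[0,0,0.09,-0.032,0.001,0.004,0],[0,0,0,0,0,0,0],[0,0,0,0,0,0,0]]'
python3 hover.py 515 -226.6 60 nest2
python3 plan.py 522.1 -121 58 -12
```

```text
ee_pos: [517.0, -177.7, 151.5]
ee_pos: [518.9, -129.6, 145.8]
clock: 15.3
ee_pos: [519.6, -120.4, 145.0]
tool_rot: [-0.0, -0.63, 0.776, 0.0]
force: [1.0, 0.2, 0.1]
gripper_width: 42.6
gripper_force: 0.0
side 250 [ 510.9 -230.1   42.4] [[ 478.5 -263.7   12. ]
 [ 538.4 -192.2   62.9]]
side crop origin r,c 216 277
top 8 [ 528.  -237.5   54.1] [[ 519.8 -242.5   32.3]
 [ 546.9 -233.1   62.4]]
top crop origin r,c 148 265
from [ 519.8 -120.6  145.3] yaw 168.1 turn -0.1 rows 2 width 42.4 q6 -0.35 t 15.4
[0.0, 0.0, 0.0, 0.0, -0.004, 0.145]
[0.0, 0.0, 0.001, 0.0, -0.004, 0.146]
```

View pics/nest2.png

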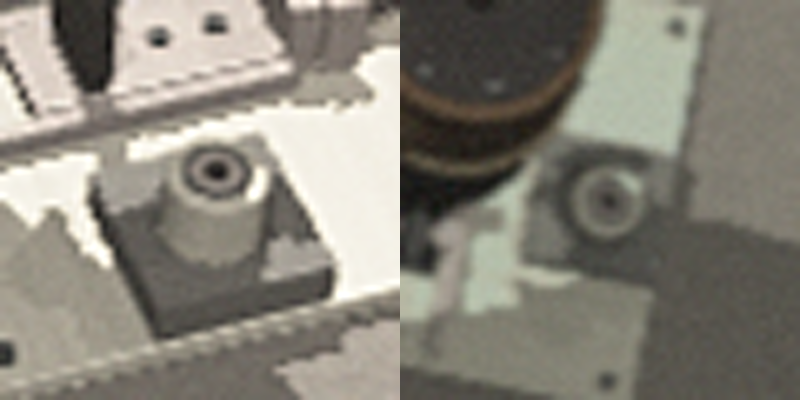

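The bearing stands upright and is seated in the round nest at about (246, 310) in the side view, top near z 60. Now the handle.

```bash
python3 -m handwheel '[[0,0,0,0,-0.008,0.1,0],[0,0,0,0,0,0.1,0],[0,0,0,0,0,0.08,0],[0,0,0,0,0,0.05,0],[0,0,0,0,0,0,0]]' 60
python3 -m handwheel '[[0,0,0,0,0,0,-1],[0,0,0,0,0,0,-1],[0,0,0,0,0,0,-1],[0,0,0,0,0,0,-1],[0,0,0,0,0,0,-1]]'
```

```text
clock: 15.9
ee_pos: [520.6, -121.3, 44.3]
tool_rot: [-0.002, -0.629, 0.777, 0.001]
force: [-0.7, -0.4, -0.2]
gripper_width: 42.8
gripper_force: 0.0
clock: 16.4
ee_pos: [523.8, -121.0, 47.8]
tool_rot: [0.001, -0.629, 0.778, -0.001]
force: [2.4, -4.3, 1.4]
gripper_width: 13.2
gripper_force: 60.3
```

```bash
python3 -m handwheel '[[0,0,0,0,0.04,0,-1],[0,0,0,0,0.04,0,-1],[0,0,0,0,0.035,0,-1],[0,0,0,0,0,0,-1],[0,0,0,0,0,0,-1]]'
cat > level.py <<'E'
from h import *
import sys
np.set_printoptions(precision=1,suppress=True)
o=get_obs();print(o["ee_pos"],o["gripper_force"])
ux=np.array([np.cos(np.radians(-12.1)),np.sin(np.radians(-12.1))]);uy=np.array([-ux[1],ux[0]]);og=np.array([556.3,-128.3])
tj=lambda p:np.array([(p[:2]-og)@ux,(p[:2]-og)@uy])
print("tcp jig",tj(o["ee_pos"]))
ims=[]
for n in("side","top"):
    im,dep=capture(n)
    for t in("needle_tip","pointer_tip"):
        for q in pinpoint(t,n)[:2]:print(t,n,round(q["confidence"],2),np.array(q["centre"]),"jig",tj(atz(n,q["centre"],28)))
    r,c=(185,245) if n=="side" else(160,225)
    ims.append(cv2.resize(im[r:r+50,c:c+50,::-1],(400,400),interpolation=cv2.INTER_CUBIC))
    cv2.imwrite(f"{n}_l.png",im[...,::-1]); np.savez(f"cap_{n}L.npz",im=im,dep=dep)
cv2.imwrite(f"pics/{sys.argv[1]}.png",np.hstack(ims))
E
python3 level.py lev1
```

```text
clock: 16.9
ee_pos: [490.4, -113.8, 47.7]
tool_rot: [0.001, -0.629, 0.777, -0.001]
force: [5.7, -7.3, -2.1]
gripper_width: 13.1
gripper_force: 59.8
[ 490.4 -113.8   47.7] 59.77165460586548
tcp jig [-67.4   0.3]
needle_tip side 0.62 [214.2 268. ] jig [-74.4  53.1]
needle_tip side 0.17 [252.2 308.2] jig [ -19.9 -113.3]
```

View pics/lev1.png

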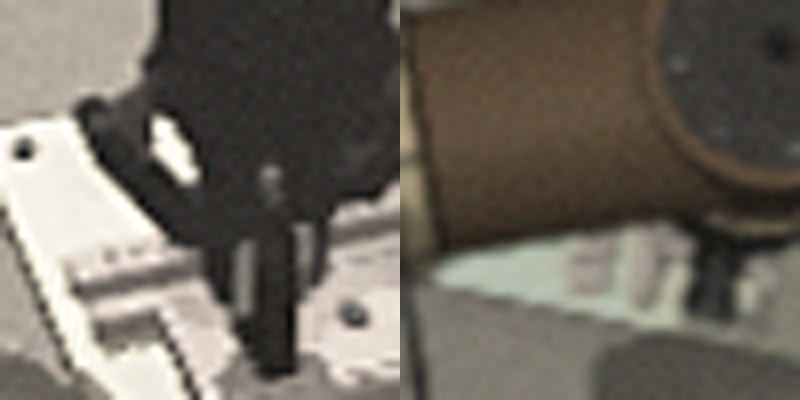

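The gripper hides the needle and pointer in both views. I'll work out the needed opening from the first images instead, where needle and pointer were both visible and the calibration bias cancels.

```bash
cat > ref.py <<'E'
from h import *
np.set_printoptions(precision=1,suppress=True)
og=np.array([556.3,-128.3])
def jig2px(n,x,y,z,dx=0,dy=0):
    a=np.radians(-12.1);p=og+x*np.array([np.cos(a),np.sin(a)])+y*np.array([-np.sin(a),np.cos(a)])+[dx,dy]
    K,E,c=cam(n);v=E[:3,:3].T@(np.array([*p,z])-E[:3,3]);return np.array([K[0,0]*v[0]/-v[2]+K[0,2],K[1,1]*-v[1]/-v[2]+K[1,2]])
ims=[]
for n,(r,c) in dict(side=(195,255),top=(165,235)).items():
    im=np.load(f"cap_{n}.npz")["im"]
    v=cv2.resize(im[r:r+32,c:c+32,::-1],(400,400),interpolation=cv2.INTER_CUBIC);ims.append(v)
    h=im.astype(float);w=np.clip(h[...,:2].min(-1)-1.3*h[...,2]-10,0,None);w[:r]=0;w[r+32:]=0;w[:,:c]=0;w[:,c+32:]=0
    k=np.mgrid[:384,:512];pk=np.array([(k[0]*w).sum(),(k[1]*w).sum()])/w.sum()
    a=np.radians(-12.1)
    for z in(35,37):
        p=atz(n,pk,z)[:2]-og;print(n,"screw px",pk,"z",z,"jig",p@[np.cos(a),np.sin(a)],p@[-np.sin(a),np.cos(a)])
    print(n,"predicted needle tip shut panel",(jig2px(n,-35,47,28)-[c,r]+.5)*12.5-.5,"handle top",(jig2px(n,-35,0,77)))
    for x in(-69,-73,-77):print("  pointer tip at",x,(jig2px(n,x,49,28)-[c,r]+.5)*12.5-.5, "screw",(jig2px(n,x,58,36)-[c,r]+.5)*12.5-.5)
cv2.imwrite("pics/ref.png",np.hstack(ims))
E
python3 ref.py
```

```text
side screw px [209.  268.3] z 35 jig -69.32557336253083 66.14436257255547
side screw px [209.  268.3] z 37 jig -70.03520273774025 64.14484558734857
side predicted needle tip shut panel [340.8 227.4] handle top [288.4 211.1]
  pointer tip at -69 [196.5 252.8] screw [184.4 201.1]
  pointer tip at -73 [179.7 256.5] screw [167.7 204.7]
  pointer tip at -77 [163.  260.2] screw [150.9 208.4]
top screw px [183.1 248.3] z 35 jig -74.09843077928156 63.430966328969895
top screw px [183.1 248.3] z 37 jig -74.36000241346579 63.38554867007696
top predicted needle tip shut panel [251.7 121.6] handle top [267.4 174.9]
  pointer tip at -69 [222.3 229. ] screw [193.4 219.4]
  pointer tip at -73 [219.6 241.9] screw [190.6 232.3]
  pointer tip at -77 [216.9 254.7] screw [187.9 245.2]
```

View pics/ref.png

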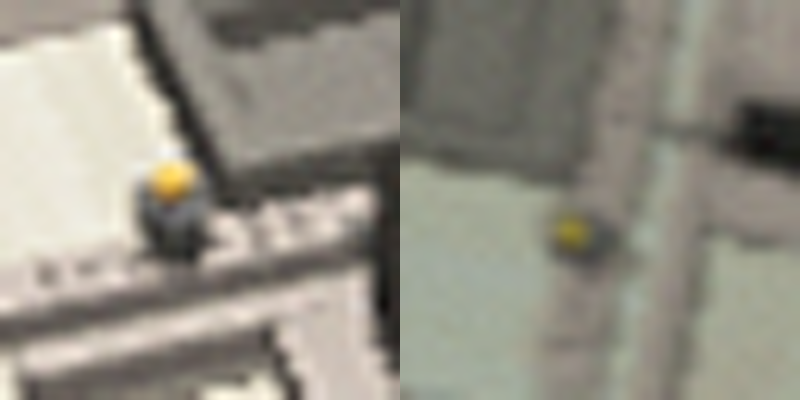

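Comparing both first views with bias removed puts the needle-to-pointer distance at 38 ± 1 mm. The TCP travel gives 34 mm open so far, and the carriage hole's shift in the side view (column 300 to 289) agrees. Pull another 4 mm.

```bash
python3 -m handwheel '[[0,0,0,0,0.013,0,-1],[0,0,0,0,0,0,-1],[0,0,0,0,0,0,-1],[0,0,0,0,0,0,-1],[0,0,0,0,0,0,-1]]'
cat > fin.py <<'E'
from h import *
np.set_printoptions(precision=1,suppress=True)
a=np.load("cap_side.npz")["im"];b,dep=capture("side")
g=lambda i:cv2.cvtColor(i,cv2.COLOR_RGB2GRAY)
# carriage hole and crossbar edge tracking
for c,r in((300,221),):
    t=g(a)[r-4:r+5,c-4:c+5];R_=cv2.matchTemplate(g(b)[r-6:r+14,c-35:c+15],t,cv2.TM_CCOEFF_NORMED)
    _,v,_,l=cv2.minMaxLoc(R_);n=(r-6+l[1]+4,c-35+l[0]+4);p0,p1=atz("side",(r,c),28),atz("side",n,28)
    print(v,n,"moved",np.linalg.norm((p1-p0)[:2]),(p1-p0)[:2])
P=cloud("side",dep)
for nm,c in(("gear",(559,-21.2)),("bear",(515,-226.6))):
    s=P[(np.hypot(P[...,0]-c[0],P[...,1]-c[1])<26)&(P[...,2]>54)&(P[...,2]<66)&(b.min(-1)>60)];print(nm,len(s),s.mean(0) if len(s) else "",np.median(s[:,2]))
o=get_obs();d=o["ee_pos"][:2]-np.array([523.8,-121]);print("tcp",o["ee_pos"],"pull",np.linalg.norm(d),"q",abs(o["qvel"]).max(),o["force"],o["gripper_force"],o["clock"])
E
python3 fin.py
```

```text
clock: 17.7
ee_pos: [487.1, -113.2, 47.7]
tool_rot: [0.001, -0.629, 0.777, -0.002]
force: [7.0, -8.7, -1.0]
gripper_width: 12.9
gripper_force: 59.9
0.8770508766174316 (222, 296) moved 12.081145628240195 [-11.9   2.2]
gear 0  nan
bear 153 [ 514.8 -230.    60.3] 60.56930994605261
tcp [ 487.1 -113.2   47.7] pull 37.48945459182005 q 0.0011202755376703815 [ 7.2 -7.4 -3. ] 59.88973259925842 17.75
  return _methods._mean(a, axis=axis, dtype=dtype,
  ret = ret.dtype.type(ret / rcount)
```

```bash
python3 -c "from workcell import *;print(finish_job())"
```

```text
the job is handed in; nothing more can be done
None
```

I handed the job in at about 17.8 s, and no verdict came back. The bearing housing and gearbox were seated and released. The jaw is held about 37.5 mm open against an estimated 38 ± 1 mm to the pointer; the gripper hid needle and pointer at the end, so that rests on the first images and the measured pull.

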